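# Set up the drawing class's still life

## Task

Set up the still life on the dark board: stand the plaster cylinder midway between the vase and the wooden riser, with the plaster pyramid centred on top of it, and the hexagonal prism upright in the centre of the riser. Stand the flowerpot upright on the board directly in front of the vase, on the robot's side and square to the board's edges, leaving a gap of 25 mm between them. Leave the cone, the pencil tin and the pastel pan where they are, and let go of everything.

Things in the scene. Friction and masses are not known exactly. Their poses are not given: they have to be found in the camera images.
- board: Fixed flat dark grey board, 200 mm (its x) by 290 mm (its y) by 10 mm thick, lying on the table, turned up to 0.2 rad. Origin at the centre of its underside, so its top is at 10 mm; its x axis points away from the robot to its back edge, its y axis to the robot's left.
- vase: Fixed squat blue ceramic vase, 90 mm tall, round, 60 mm across at its widest (38 mm up), 44 mm across at the mouth. It stands towards the back of the board, at the left or the right. Origin at the centre of its underside, on the board's top; axes parallel to the board's.
- riser: Fixed wooden block, 80 by 80 mm and 40 mm tall, standing on the board 190 mm to the left or right of the vase (centre to centre, along the board's y axis), sides parallel to the board's. Origin at the centre of its underside, on the board's top; its own top is 40 mm above that.
- cylinder: Loose white plaster cylinder, 50 mm diameter, 60 mm tall, about 0.15 kg, upright on the table with a flat top. Origin at the centre of its underside, z up its axis.
- pyramid: Loose white plaster pyramid: a square foot 42 by 42 mm with upright sides 22 mm high, then four slopes to a point 56 mm up; about 0.07 kg. Grip it by the upright sides of the foot. Origin at the centre of its underside; x and y axes normal to the foot's sides.
- hex_prism: Loose white plaster hexagonal prism, upright, 70 mm tall, 46 mm across flats (53 mm across corners), about 0.17 kg. Origin at the centre of its underside; its x axis is normal to one pair of flats, the other pairs are 60 degrees either way.
- flowerpot: Loose small terracotta flowerpot, upright, 62 mm tall, open at the top. Its rim is an upright band 54 mm in diameter from 40 mm to 62 mm high, below it the body tapers from 45 mm to 38 mm at the foot; about 0.09 kg. Grip it outside by the rim. Origin at the centre of its underside.
- cone: Bystander: loose white plaster cone, 60 mm diameter at the base, 75 mm tall to its point. Not to be moved. Origin at the centre of its underside.
- pencil_tin: Bystander: loose steel tin full of pencils, 60 mm diameter, tin 80 mm tall, pencil points up to about 130 mm. Not to be moved. Origin at the centre of its underside.
- pastel_pan: Bystander: loose flat round pan of pinkish pastel, 60 mm diameter, 19 mm tall. Not to be moved. Origin at the centre of its underside.
Mind the look-alikes: they are no part of the job. Leave any purple look-alike of the flowerpot alone.

How it is judged (in metres and radians):
At the end, for the whole second after the job is handed in: Cylinder on the board within 15 mm of the vase-riser midpoint along each board axis; pyramid on it within 10 mm of its axis; prism on the riser within 12 mm of its centre; pot on the board in front of the vase, within 15 mm sideways, gap 10 to 40 mm. All upright within 0.08 rad, at rest (y of cylinder in the frame of board between -0.015 and 0.015 m and x of cylinder in the frame of board between 0.015 and 0.045 m and z of cylinder in the frame of board between 0.006 and 0.014 m and horizontal distance between pyramid and cylinder below 0.01 m and z of pyramid in the frame of cylinder between 0.056 and 0.064 m and horizontal distance between hex_prism and riser below 0.012 m and z of hex_prism in the frame of riser between 0.036 and 0.044 m and y of flowerpot in the frame of vase between -0.015 and 0.015 m and x of flowerpot in the frame of vase between -0.097 and -0.067 m and z of flowerpot in the frame of vase between -0.004 and 0.004 m and angle between each of hex_prism, cylinder, pyramid, flowerpot's own z axis and vertical below 0.08 rad and linear speed of each of hex_prism, cylinder, pyramid, flowerpot below 0.02 m/s and angular speed of each of hex_prism, cylinder, pyramid, flowerpot below 0.2 rad/s); the robot touches nothing.
It fails at once if the plaster cone is moved by more than 20 mm or tipped (distance of cone from where it was at the start of the episode above 0.02 m or angle between cone's own z axis and vertical above 0.3 rad).
It fails at once if the pencil tin is moved by more than 20 mm or tipped (distance of pencil_tin from where it was at the start of the episode above 0.02 m or angle between pencil_tin's own z axis and vertical above 0.3 rad).
It fails at once if the pastel pan is moved by more than 20 mm or tipped (distance of pastel_pan from where it was at the start of the episode above 0.02 m or angle between pastel_pan's own z axis and vertical above 0.3 rad).
It also fails if it takes over 120 s, if anything falls off the work surface, if the arm or the gripper's body presses on something with over 40 N, if the wrist force passes 120 N, or if a joint passes its speed limit or range.

## Robot

A 6-joint arm with a two-finger parallel gripper is mounted at the origin on the work surface. World frame = base frame: x ahead of the robot, y to its left, z up, the work surface at z = 0. Lengths are in mm, angles in rad, forces in N, time in s.
With the tool pointing down it reaches from about 350 to 875 mm from the base axis. Payload 4.2 kg.
Tool frame: the origin (TCP) lies midway between the tips of the shut fingers; the grasp point (between the pads) lies 19 mm behind it (env.grasp_offset is the distance from the TCP to the grasp point, in mm); z points along the fingers, y is the line along which they close (so a half turn about z gives the same grasp; the last joint's range is limited). The gripper opens to 85 mm and grips with 20 to 120 N. Pads are 22 mm wide; open, the fingers measure 114 mm over their backs; the gripper's body (76 mm by 85 mm) begins 54 mm behind the grasp point. The pads swing forward as they close: fully open they stand 13 mm farther back than shut.
Start: joints at [1.498, 0.385, 0.008, 0, -1.194, -0.259], TCP at [203.558, 590.9, 231.312] pointing down, gripper open.
Joint ranges: [-3.14, 3.14], [-1.21, 2.06], [-1.07, 1.41], [-3.16, 2.05], [-2.99, -0.16], [-3.1, 3.1]. Speed limits (rad/s): [2.79, 2.79, 3.14, 3.14, 3.14, 3.14].

## Interface

Orientations are given as a unit quaternion [w, x, y, z].
In Python, from station import env, optics, hand_in gives the robot as it stands.
- The arm moves only by the shell command python3 -m creep 'ROWS'. ROWS is JSON, one flat list of numbers, 7 for each row, row after row: the shift along the tool's x, y, z in units of 30 mm (1.0 is 30 mm), then the turn, a rotation vector about the tool's x, y, z in units of 6 degrees (1.0 is 6 degrees), then the opening, from 0 (shut) to 1 (fully open). In form: [dx, dy, dz, rx, ry, rz, fingers, dx, dy, dz, rx, ry, rz, fingers, ...]. A call has 1 to 10 rows; each row shifts and turns the commanded pose from where the row before left it, along the tool's axes as they then stand; what a row does not reach is not made up. A row lasts 1/12 s, in which the tool goes at most 41.7 mm and 7.16 degrees, less where a joint would pass 70% of its speed; a pose out of reach is approached as far as the arm can. A call is refused whole if a number of a shift passes 1 or a number of a turn 1, either way. A call with a gripper value outside its range is refused whole. The fingers move at their own pace and stop on an object; the grip force is fixed at half the most. Time passes only in rows, so rows that do not move let the fingers close. It gives the time, the measured TCP pose, the force, the opening and the grip force at its end, in the units of the state.
- env.sense(): the state, without advancing time (a new reading comes with each control period).
- optics.snapshot(name): name is "scene" or "top" or "wrist"; returns (picture, depth): 384x512x3 uint8, blue, green, red; 384x512 float32, mm along the optical axis (not along the pixel's ray), 0 where there is no reading.
- optics.get_calibration(name): a dict with "vertical_fov" (degrees; the focal length in pixels is half the picture's height over the tangent of half this angle, whatever the lens; pixels are square), "cx", "cy" (the principal point, pixels), "pose" (4x4, takes a point from camera to world coordinates); the wrist camera has in their place "hand_eye" (4x4, takes a point from camera to tool coordinates, whose origin is the TCP and whose axes are the flange's). Camera axes: x right, y down, z forward; pixel columns grow to the right and rows downward; lengths in mm; the calibration is good to about 2 mm. A picture is of the moment at which its call begins: read the wrist's pose just before it. get_calibration takes no time and is no camera call.
- hand_in(): hands the job in; it is judged then, once.
The state is a dict: "time_s": time; "joint_pos": joint angles; "joint_vel": joint speeds; "tau": joint torques, N m; "position": TCP position; "ee_rot": TCP orientation; "contact_force": force on the tool from outside, world axes, zero at the start; "torque": the same for the moment, N m; "width": finger opening in mm; "grip_force": force on a finger pad.
Only numpy, scipy, OpenCV 4.12 (cv2) and the standard library are available. Lean on these libraries where they do the work, as an engineer would, in place of code of your own. Each camera call takes 0.05 s, during which the arm holds its last target. There are 200 camera calls.

## Working session

There is one attempt and no reset: what is moved stays moved. The work goes in short steps, Python scripts to look and compute and a shell command to move; the robot and the scene stay as the last step left them, time stands still between calls to the robot, and variables do not carry over. Pictures are saved under pics/ and viewed, at most 14 in all, crops included, and the job is handed in when it is done.

```bash
ls; mkdir -p pics; python3 - <<'E'
from station import env, optics
import cv2,numpy as np
for n in ("scene","top"):
    p,d=optics.snapshot(n); cv2.imwrite(f"pics/{n}0.png",p); np.savez(f"{n}0.npz",p=p,d=d)
    c=optics.get_calibration(n); print(n,c["vertical_fov"],c["cx"],c["cy"],np.round(c["pose"],3).tolist(), (d>0).mean())
c=optics.get_calibration("wrist");print(c)
s=env.sense();print(s["position"],s["ee_rot"],s["time_s"],s["width"],env.grasp_offset)
E
```

```text
pics
scene 45.23094127335507 244.0879989664206 187.56898499716667 [[-0.141, 0.601, -0.787, 1472.58], [0.99, 0.081, -0.116, 123.118], [-0.006, -0.795, -0.606, 749.327], [0.0, 0.0, 0.0, 1.0]] 0.9961293538411459
top 50.8996617672089 258.80649850611314 187.33707072211322 [[0.024, -0.988, 0.154, 381.597], [-1.0, -0.022, 0.018, -7.856], [-0.014, -0.154, -0.988, 1238.772], [0.0, 0.0, 0.0, 1.0]] 0.99609375
{'vertical_fov': 68.05692468202328, 'cx': 258.16111613332964, 'cy': 189.99995617339655, 'hand_eye': array([[ 5.53375402e-04, -9.61451698e-01, -2.74973321e-01,
         6.99133415e+01],
       [ 9.99999792e-01,  4.41268028e-04,  4.69563343e-04,
        -2.46843124e-02],
       [-3.30125538e-04, -2.74973523e-01,  9.61451742e-01,
        -1.42759949e+02],
       [ 0.00000000e+00,  0.00000000e+00,  0.00000000e+00,
         1.00000000e+00]])}
[203.40927141 590.42744922 230.34566399] [ 9.71415574e-04  9.86257029e-01 -1.65215371e-01 -1.03471212e-04] 0.1 85.30207796180223 18.700000000000003
```

View pics/top0.png

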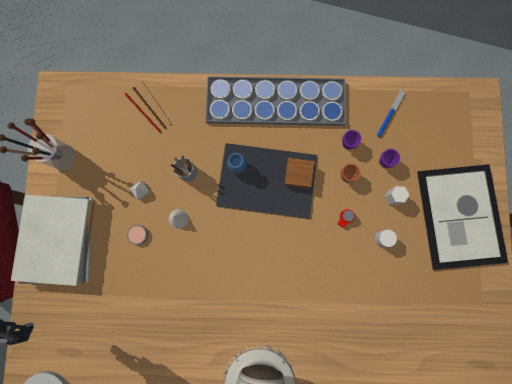

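View pics/scene0.png

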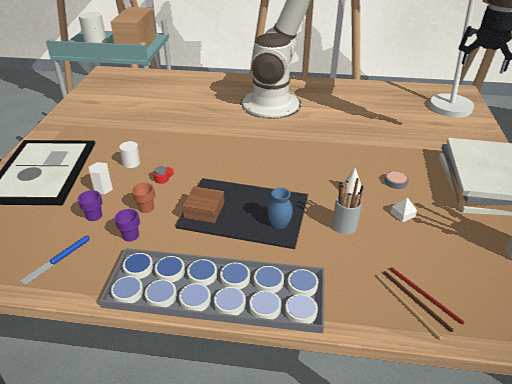

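The top view (up is +x, left is +y) shows:

| Item | Pixel |
|---|---|
| Board | (267,181) |
| Vase | (237,163) |
| Riser | (300,173) |
| Terracotta pot | (350,173) |
| Cylinder | (387,239) |
| Hex prism | (398,196) |
| Pyramid | (140,190) |
| Cone | (179,218) |
| Tin | (183,168) |
| Pan | (138,235) |

- **Pot look-alikes:** the purple pots at (351,139) and (390,158), and the small red object at (346,218). The terracotta pot at (350,173) is the right one.
- **Pyramid look-alike:** the cone at (179,218) is round. The pyramid at (140,190) is square.
- **Cylinder and prism:** cylinder (387,239) is round and prism (398,196) is angular.

Next I'll check these in a close crop and measure them.

```bash
cat > h.py <<'E'
import numpy as np,cv2
from scipy.spatial.transform import Rotation as R
from station import env,optics
def cal(n,s=None):
    c=optics.get_calibration(n); f=192/np.tan(np.radians(c["vertical_fov"])/2)
    if n=="wrist":
        q=np.array(s["ee_rot"]); T=np.eye(4); T[:3,:3]=R.from_quat(q[[1,2,3,0]]).as_matrix(); T[:3,3]=s["position"]; P=T@c["hand_eye"]
    else: P=np.array(c["pose"])
    return f,c["cx"],c["cy"],P
def ray(C,uv,z):
    f,cx,cy,P=C; uv=np.atleast_2d(uv).astype(float)
    d=np.c_[(uv[:,0]-cx)/f,(uv[:,1]-cy)/f,np.ones(len(uv))]@P[:3,:3].T
    return P[:3,3]+d*((z-P[2,3])/d[:,2])[:,None]
def cloud(C,d):
    f,cx,cy,P=C; v,u=np.mgrid[:d.shape[0],:d.shape[1]]
    X=np.stack([(u-cx)/f*d,(v-cy)/f*d,d],-1)@P[:3,:3].T+P[:3,3]; X[d==0]=-999
    return X
E
python3 - <<'E'
from h import *
z=np.load("top0.npz");p,d=z["p"],z["d"];C=cal("top");X=cloud(C,d)
print("table z",np.median(X[280:300,150:400,2]))
for n,(u,v),h,t in [("pot",(350,173),62,8),("cyl",(387,239),60,5),("hex",(398,196),70,5),("pyr",(140,190),22,3),("cone",(179,218),40,30),("tin",(183,168),80,10),("pan",(138,235),19,4),("vase",(237,163),100,6),("riser",(300,173),50,5),("purA",(351,139),62,8),("purB",(390,158),62,8)]:
    m=(np.abs(X[...,2]-h)<t); m[:max(0,v-22)]=0;m[v+22:]=0;m[:,:u-20]=0;m[:,u+20:]=0
    k,l,st,ce=cv2.connectedComponentsWithStats(m.astype(np.uint8))
    if k<2: print(n,"none");continue
    i=1+np.argmax(st[1:,4]); q=X[l==i]; r=cv2.minAreaRect(q[:,:2].astype(np.float32)); mid=r[0]
    pl=ray(C,ce[i],h)[0]
    print(n,st[i,4],"cloud",np.round(q.mean(0)),"rect",np.round(r[0]),np.round(r[1]),round(r[2]),"plane",np.round(pl))
b=((p.max(2)<75)).astype(np.uint8); b[:135]=0;b[225:]=0;b[:,:205]=0;b[:,325:]=0
b=cv2.morphologyEx(b,cv2.MORPH_OPEN,np.ones((5,5)))
cs=max(cv2.findContours(b,0,1)[0],key=cv2.contourArea)
W=ray(C,cs[:,0],10)[:,:2].astype(np.float32); print("board",cv2.minAreaRect(W))
a=cv2.resize(p[120:260,325:425],None,fx=4,fy=4); c=cv2.resize(p[120:260,120:220],None,fx=4,fy=4);cv2.imwrite("pics/crop1.png",np.hstack([c,a]))
E
```

```text
table z 1.7488654230908196
pot 105 cloud [ 617. -257.   61.] rect [ 616. -256.] [52. 52.] 3 plane [ 617. -257.   62.]
cyl 238 cloud [ 426. -361.   61.] rect [ 425. -361.] [46. 51.] 1 plane [ 426. -361.   60.]
hex 213 cloud [ 553. -396.   71.] rect [ 552. -397.] [50. 45.] 83 plane [ 553. -397.   70.]
pyr 25 cloud [552. 365.  22.] rect [553. 365.] [20. 39.] 79 plane [553. 366.  22.]
cone 256 cloud [470. 256.  32.] rect [471. 260.] [52. 52.] 2 plane [469. 254.  40.]
tin 60 cloud [605. 226.  79.] rect [607. 229.] [32. 58.] 44 plane [605. 225.  80.]
pan 276 cloud [420. 381.  19.] rect [419. 380.] [57. 59.] 2 plane [420. 381.  19.]
vase 87 cloud [639.  83. 100.] rect [637.  83.] [42. 41.] 1 plane [639.  83. 100.]
riser 674 cloud [ 615. -106.   50.] rect [ 616. -106.] [80. 81.] 84 plane [ 615. -106.   50.]
purA 104 cloud [ 720. -262.   61.] rect [ 720. -261.] [53. 52.] 12 plane [ 720. -262.   62.]
purB 112 cloud [ 664. -375.   61.] rect [ 664. -375.] [52. 52.] 29 plane [ 664. -375.   62.]
board ((596.306396484375, -9.174346923828125), (288.23907470703125, 199.74407958984375), 83.6084213256836)
```

View pics/crop1.png

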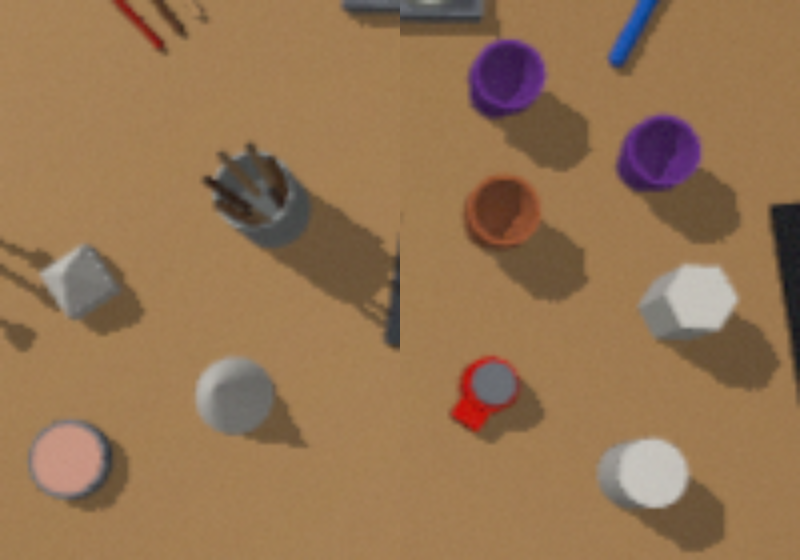

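The crop confirms the choices: diamond-seated pyramid on the left, round cone and pan, terracotta pot next to the two purple ones, and hexagonal and round plaster tops on the right. The sizes, heights and the 190 mm vase–riser spacing all check out.

Targets (mm): midpoint (626.5,-12), vase (637.4,82.3), riser (615.6,-106.3), pot (556,91.7), board yaw -6.6°. I'll turn the tool to yaw -96.6° and move over the cylinder.

```bash

python3 -m creep '[0,0,0,0,0,1,1, 0,0,0,0,0,1,1, 0,0,0,0,0,1,1, 0,0,0,0,0,1,1, 0,0,0,0,0,1,1, 0,0,0,0,0,1,1, 0,0,0,0,0,1,1]' | tail -c 300
python3 -m creep '[0,0,0,0,0,1,1, 0,0,0,0,0,1,1, 0,0,0,0,0,1,1, 0,0,0,0,0,1,1, 0,0,0,0,0,1,1, 0,0,0,0,0,0.93,1, 0,0,0,0,0,0,1]' | tail -c 300
python3 -m creep '[0.95,-0.69,0,0,0,0,1, 0.95,-0.69,0,0,0,0,1, 0.95,-0.69,0,0,0,0,1, 0.95,-0.69,0,0,0,0,1, 0.95,-0.69,0,0,0,0,1, 0.95,-0.69,0,0,0,0,1, 0.95,-0.69,0,0,0,0,1, 0.95,-0.69,0,0,0,0,1]' | tail -c 300
python3 -m creep '[0.95,-0.69,0,0,0,0,1, 0.95,-0.69,0,0,0,0,1, 0.95,-0.69,0,0,0,0,1, 0.95,-0.69,0,0,0,0,1, 0.95,-0.69,0,0,0,0,1, 0.95,-0.69,0,0,0,0,1, 0.95,-0.69,0,0,0,0,1, 0.95,-0.69,0,0,0,0,1]'
```

```text
time_s: 0.68
position: [203.4, 590.6, 230.6]
ee_rot: [0.001, 0.86, -0.51, 0.0]
contact_force: [0.1, 1.0, 0.3]
width: 85.6
grip_force: 0.0
time_s: 1.27
position: [203.5, 590.6, 230.7]
ee_rot: [-0.001, -0.665, 0.747, -0.0]
contact_force: [0.6, 0.0, 0.3]
width: 85.6
grip_force: 0.0
time_s: 1.93
position: [342.2, 343.6, 231.2]
ee_rot: [-0.0, -0.667, 0.745, -0.0]
contact_force: [0.1, 0.3, 0.4]
width: 85.3
grip_force: 0.0
time_s: 2.6
position: [480.6, 98.2, 231.3]
ee_rot: [0.0, -0.666, 0.746, 0.0]
contact_force: [1.3, 0.3, 0.1]
width: 85.4
grip_force: 0.0
```

```bash

python3 -m creep '[0.97,0,0,0,0,0,1, 0.97,0,0,0,0,0,1, 0.97,0,0,0,0,0,1, 0.97,0,0,0,0,0,1, 0.97,0,0,0,0,0,1, 0.97,0,0,0,0,0,1, 0.97,0,0,0,0,0,1, 0.97,0,0,0,0,0,1]' >/dev/null
python3 -m creep '[0.97,0,0,0,0,0,1, 0.97,0,0,0,0,0,1, 0.97,0,0,0,0,0,1, 0.97,0,0,0,0,0,1, 0.97,0,0,0,0,0,1, 0.97,0,0,0,0,0,1, 0.97,0,0.5,0,0,0,1, 0.97,0,0.5,0,0,0,1, 0,0,0.5,0,0,0,1, 0,0,0.5,0,0,0,1]' | tail -6
cat >> h.py <<'E'
def look(name,h,tol=5):
    """top faces at height h near the tool in the wrist view: contour rays on plane h"""
    s=env.sense(); p,d=optics.snapshot("wrist"); cv2.imwrite(f"pics/{name}.png",p); C=cal("wrist",s); X=cloud(C,d)
    r=np.hypot(*(X[...,:2]-np.array(s["position"])[:2]).transpose(2,0,1))
    m=((np.abs(X[...,2]-h)<tol)&(r<75)).astype(np.uint8)
    m=cv2.morphologyEx(m,cv2.MORPH_OPEN,np.ones((3,3)))
    c=max(cv2.findContours(m,0,1)[0],key=cv2.contourArea)
    W=ray(C,c[:,0],h)[:,:2].astype(np.float32)
    print("tcp",np.round(s["position"],1),"med z",np.median(X[...,2][m>0]),"pix",c[:,0].mean(0))
    return s,W,p,X,C
def go(s,t,yaw=None):
    q=np.array(s["ee_rot"]); M=R.from_quat(q[[1,2,3,0]])
    x=M.as_matrix()[:,0]; print("yaw",np.degrees(np.arctan2(x[1],x[0])),"units",np.round(M.inv().apply(np.array(t)-s["position"])/30,2))
E
python3 - <<'E'
from h import *
s,W,*_=look("w_cyl",60); c,r=cv2.minEnclosingCircle(W); print(c,r,cv2.minAreaRect(W)); go(s,[*c,24])
E
```

```text
time_s: 4.1
position: [426.1, -364.1, 170.0]
ee_rot: [-0.0, -0.665, 0.747, 0.0]
contact_force: [-0.6, -0.2, -0.2]
width: 85.5
grip_force: 0.0
tcp [ 426.1 -364.1  170. ] med z 60.00570467875603 pix [257.97333333 188.45333333]
(426.6000061035156, -362.61212158203125) 25.083444595336914 ((426.4139709472656, -362.4588317871094), (48.92347717285156, 48.26490020751953), 83.4168701171875)
yaw -96.60722103628663 units [-0.05 -0.02  4.87]
```

View pics/w_cyl.png

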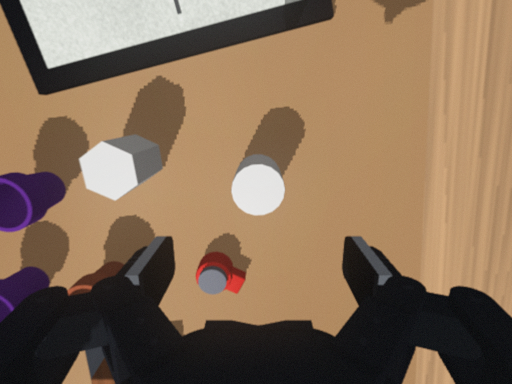

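The wrist view shows the cylinder's top at (258,189) between the open fingers, with nothing else in the way. Descend, grip and lift.

```bash

python3 -m creep '[-0.05,-0.02,1,0,0,0,1, 0,0,1,0,0,0,1, 0,0,1,0,0,0,1, 0,0,1,0,0,0,1, 0,0,0.6,0,0,0,1, 0,0,0.3,0,0,0,1, 0,0,0,0,0,0,0,0,0,0,0,0,0,0, 0,0,0,0,0,0,0]' | tail -6
python3 -m creep '[0,0,0,0,0,0,0, 0,0,0,0,0,0,0, 0,0,0,0,0,0,0, 0,0,0,0,0,0,0, 0,0,0,0,0,0,0]' | tail -6
python3 -m creep '[0,0,-0.5,0,0,0,0, 0,0,-1,0,0,0,0, 0,0,-1,0,0,0,0, 0,0,-1,0,0,0,0, 0,0,-1,0,0,0,0, 0,0,-0.5,0,0,0,0, 0,0,0,0,0,0,0]' 
python3 -c "
from h import *
s=env.sense(); go(s,[626.5,-12,s['position'][2]])"
```

```text
time_s: 4.9
position: [428.6, -361.7, 25.9]
ee_rot: [0.0, -0.666, 0.746, -0.001]
contact_force: [0.6, -0.2, -0.1]
width: 51.6
grip_force: 0.1
time_s: 5.32
position: [428.9, -361.9, 26.3]
ee_rot: [0.001, -0.666, 0.746, -0.002]
contact_force: [0.3, 0.5, 6.4]
width: 48.6
grip_force: 62.6
time_s: 5.9
position: [429.4, -362.2, 178.8]
ee_rot: [0.002, -0.665, 0.746, -0.004]
contact_force: [1.2, -0.2, -0.9]
width: 48.6
grip_force: 62.4
yaw -96.5595291552782 units [-12.35  -5.19   0.  ]
```

```bash

python3 -m creep '[-0.95,-0.4,0,0,0,0,0, -0.95,-0.4,0,0,0,0,0, -0.95,-0.4,0,0,0,0,0, -0.95,-0.4,0,0,0,0,0, -0.95,-0.4,0,0,0,0,0, -0.95,-0.4,0,0,0,0,0, -0.95,-0.4,0,0,0,0,0]' >/dev/null 
python3 -m creep '[-0.95,-0.4,0,0,0,0,0, -0.95,-0.4,0,0,0,0,0, -0.95,-0.4,0,0,0,0,0, -0.95,-0.4,0,0,0,0,0, -0.95,-0.4,0,0,0,0,0, -0.95,-0.4,0,0,0,0,0, 0,0,0,0,0,0,0, 0,0,0,0,0,0,0]' 
python3 - <<'E'
from h import *
s=env.sense(); go(s,[626.5,-12,37.5])
p,d=optics.snapshot("wrist");cv2.imwrite("pics/w_pl1.png",p)
C=cal("wrist",s);X=cloud(C,d)
for h in (50,100):
    m=(np.abs(X[...,2]-h)<4); q=X[m]; q=q[np.hypot(q[:,0]-626,q[:,1]+12)>60]; print(h,len(q), q.mean(0) if len(q) else "", cv2.minAreaRect(q[:,:2].astype(np.float32)) if len(q) else "")
E
```

```text
time_s: 7.15
position: [624.4, -9.6, 171.9]
ee_rot: [-0.001, -0.666, 0.746, 0.001]
contact_force: [-0.9, 0.1, -2.3]
width: 48.8
grip_force: 62.5
yaw -96.47556138115661 units [ 0.07 -0.1   4.48]
50 8753 [ 614.96154856 -103.18630657   49.99851369] ((572.2029418945312, 56.57569885253906), (102.41077423095703, 438.8359069824219), 15.414443969726562)
100 11 [643.76154585 102.95271787 100.06155511] ((643.515869140625, 103.16276550292969), (2.031238555908203, 16.40315818786621), 77.01762390136719)
```

View pics/w_pl1.png

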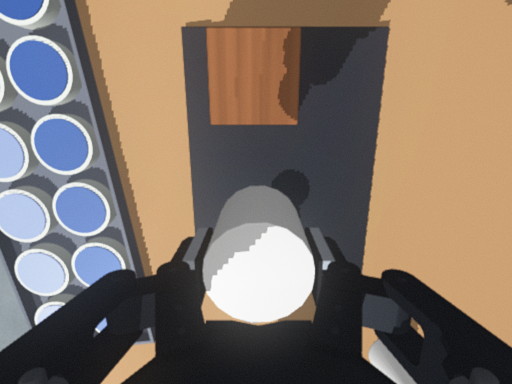

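The wrist view shows the cylinder held at (258,270), with the riser at (253,75) ahead of it. The spot below is clear. Lowering.

```bash

python3 -m creep '[0.07,-0.1,1,0,0,0,0, 0,0,1,0,0,0,0, 0,0,1,0,0,0,0, 0,0,0.8,0,0,0,0, 0,0,0.4,0,0,0,0, 0,0,0,0,0,0,0, 0,0,0,0,0,0,0]'
python3 -m creep '[0,0,0.1,0,0,0,0, 0,0,0,0,0,0,0, 0,0,0,0,0,0,0]'
```

```text
time_s: 7.78
position: [627.7, -14.4, 48.4]
ee_rot: [-0.0, -0.665, 0.747, -0.0]
contact_force: [-0.8, -0.1, -1.5]
width: 48.5
grip_force: 62.6
time_s: 8.03
position: [628.6, -13.4, 46.8]
ee_rot: [0.001, -0.665, 0.747, -0.001]
contact_force: [0.2, 0.2, -2.2]
width: 48.7
grip_force: 62.6
```

```bash

python3 -m creep '[-0.04,0.05,0.2,0,0,0,0, 0,0,0,0,0,0,0, 0,0,0,0,0,0,0]'
python3 -m creep '[0,0,0.1,0,0,0,0, 0,0,0,0,0,0,0, 0,0,0,0,0,0,0]'
```

```text
time_s: 8.28
position: [626.0, -12.0, 39.1]
ee_rot: [-0.0, -0.665, 0.747, 0.0]
contact_force: [0.1, 0.2, -1.5]
width: 48.9
grip_force: 62.6
time_s: 8.53
position: [626.8, -12.0, 36.4]
ee_rot: [0.0, -0.665, 0.747, -0.0]
contact_force: [-0.3, 0.8, -1.4]
width: 48.7
grip_force: 62.7
```

```bash

python3 -m creep '[0,0,0.05,0,0,0,0, 0,0,0,0,0,0,0.5, 0,0,0,0,0,0,1, 0,0,0,0,0,0,1, 0,0,0,0,0,0,1, 0,0,-0.4,0,0,0,1, 0,0,-1,0,0,0,1, 0,0,-1,0,0,0,1, 0,0,-1,0,0,0,1, 0,0,-1,0,0,0,1]' | tail -6
python3 -m creep '[0,0,-1,0,0,0,1, -0.3,0.3,-0.5,0,0,0,1, -0.92,0.28,0,0,0,0,1, -0.92,0.28,0,0,0,0,1, -0.92,0.28,0,0,0,0,1, -0.92,0.28,0,0,0,0,1, -0.92,0.28,0,0,0,0,1, -0.92,0.28,0,0,0,0,1, -0.92,0.28,0,0,0,0,1]' |tail -6
python3 -m creep '[-0.92,0.28,0,0,0,0,1, -0.92,0.28,0,0,0,0,1, -0.92,0.28,0,0,0,0,1, -0.92,0.28,0,0,0,0,1, -0.92,0.28,0,0,0,0,1, -0.92,0.28,0,0,0,0,1,0,0,1,0,0,0,1, 0,0,1,0,0,0,1]' |tail -6
python3 - <<'E'
from h import *
s=env.sense(); p,d=optics.snapshot("wrist"); cv2.imwrite("pics/w_pyr.png",p)
C=cal("wrist",s);X=cloud(C,d);r=np.hypot(X[...,0]-552,X[...,1]-365)
m=((X[...,2]>6)&(X[...,2]<60)&(r<45)); q=X[m]; 
a=cv2.minAreaRect(q[:,:2].astype(np.float32)); print(s["position"],a, "apex",q[q[:,2]>50].mean(0)if (q[:,2]>50).any() else q[:,2].max(), m.sum()); go(s,[*a[0],5])
p,d=optics.snapshot("top");cv2.imwrite("pics/top1.png",p);X=cloud(cal("top"),d)
q=X[(abs(X[...,2]-70)<5)&(np.hypot(X[...,0]-626,X[...,1]+12)<40)];print("cyl now",q.mean(0),len(q))
E
```

```text
time_s: 9.37
position: [626.4, -12.3, 169.1]
ee_rot: [0.0, -0.665, 0.747, -0.0]
contact_force: [0.9, -0.1, -0.4]
width: 85.5
grip_force: 0.0
time_s: 10.12
position: [581.9, 197.8, 212.9]
ee_rot: [0.0, -0.665, 0.747, -0.0]
contact_force: [0.1, 0.0, 0.2]
width: 85.5
grip_force: 0.0
time_s: 10.78
position: [551.8, 369.8, 154.0]
ee_rot: [0.003, -0.666, 0.746, 0.0]
contact_force: [-0.6, 0.2, -1.0]
width: 85.5
grip_force: 0.0
[551.76670312 369.78816218 154.00597843] ((556.4979858398438, 382.29302978515625), (42.0791130065918, 42.309120178222656), 36.47978973388672) apex [556.15681696 381.92643569  52.10090671] 1814
yaw -96.42637236798193 units [-0.41 -0.09  4.97]
cyl now [625.00039942 -12.79629335  70.17487747] 216
```

View pics/w_pyr.png

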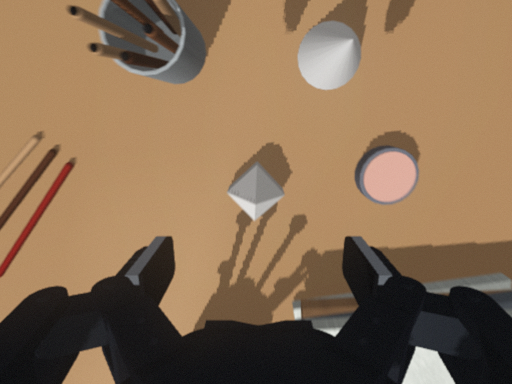

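The wrist view shows the pyramid alone at (257,192) with its apex centred, turned about 45° to the tool; tin at (150,35), cone at (328,55) and pan at (388,175) are well clear. Its position differs from the top view by about 15 mm, possibly because the arm was still settling. I'll measure once more at rest.

```bash

python3 -m creep '[0,0,0,0,0,0,1, 0,0,0,0,0,0,1, 0,0,0,0,0,0,1]' |tail -6
python3 - <<'E'
from h import *
s=env.sense(); p,d=optics.snapshot("wrist")
C=cal("wrist",s);X=cloud(C,d);r=np.hypot(X[...,0]-554,X[...,1]-373)
m=((X[...,2]>6)&(X[...,2]<60)&(r<48)); q=X[m]; 
a=cv2.minAreaRect(q[:,:2].astype(np.float32)); print(s["position"],a, "apex",q[q[:,2]>50].mean(0), m.sum()); go(s,[*a[0],5])
b=X[(abs(X[...,2]-19)<4)&(np.hypot(X[...,0]-420,X[...,1]-381)<50)];print("pan",cv2.minEnclosingCircle(b[:,:2].astype(np.float32)))
z=np.load("top0.npz");C2=cal("top");X=cloud(C2,z["d"]);r=np.hypot(X[...,0]-554,X[...,1]-373)
q=X[(X[...,2]>6)&(r<45)&(X[...,2]<60)];print("top",cv2.minAreaRect(q[:,:2].astype(np.float32)),"apex",q[q[:,2].argmax()])
E
```

```text
time_s: 11.13
position: [552.5, 367.3, 154.6]
ee_rot: [0.002, -0.665, 0.747, -0.0]
contact_force: [0.1, 0.6, 0.6]
width: 85.5
grip_force: 0.0
[552.54010447 367.28356139 154.64057693] ((556.221435546875, 382.1659851074219), (41.48928451538086, 42.416908264160156), 36.13487243652344) apex [556.51397242 381.75572052  52.09536228] 1804
yaw -96.60022927769312 units [-0.49 -0.05  4.99]
pan ((420.5883483886719, 381.0232849121094), 30.237333297729492)
top ((554.8661499023438, 367.96649169921875), (73.2101821899414, 70.98310089111328), 23.765220642089844) apex [555.44983381 381.8104091   56.75963076]
```

The pyramid's apex agrees across both views at (556,382). The foot sides are at 36.2°, so I'll use tool yaw -53.8°.

```bash

python3 -m creep '[-0.49,-0.05,0,0,0,-1,1, 0,0,0,0,0,-1,1, 0,0,0,0,0,-1,1, 0,0,0,0,0,-1,1, 0,0,0,0,0,-1,1, 0,0,0,0,0,-1,1, 0,0,0,0,0,-1,1, 0,0,1,0,0,-0.13,1, 0,0,1,0,0,0,1, 0,0,0,0,0,0,1]' |tail -6
python3 -c "
from h import *
s=env.sense(); go(s,[556.3,382,5])"
```

```text
time_s: 12.02
position: [551.8, 378.8, 87.1]
ee_rot: [0.004, 0.891, -0.453, -0.002]
contact_force: [-1.6, 0.4, -1.9]
width: 85.2
grip_force: 0.0
yaw -53.92250371543769 units [ 0.   -0.21  2.73]
```

```bash

python3 -m creep '[0,-0.1,0.8,0,0,0,1, 0,0,0.8,0,0,0,1, 0,0,0.5,0,0,0,1, 0,0,0,0,0,0,1, 0,0,0,0,0,0,1, 0,0,0,0,0,0,1]' |tail -6
python3 -c "
from h import *
s=env.sense(); go(s,[556.3,382,5])"
```

```text
time_s: 12.52
position: [558.2, 384.1, 31.4]
ee_rot: [-0.002, 0.892, -0.452, 0.001]
contact_force: [0.8, -0.2, 0.6]
width: 85.7
grip_force: 0.0
yaw -53.78284760865618 units [0.02 0.1  0.88]
```

```bash

python3 -m creep '[0,0.03,0.4,0,0,0,1, 0,0,0.3,0,0,0,1, 0,0,0,0,0,0,1, 0,0,0,0,0,0,1,0,0,0,0,0,0,1, 0,0,0,0,0,0,1]' |tail -6
python3 -c "
from h import *
s=env.sense(); go(s,[556.3,382,5])"
```

```text
time_s: 13.02
position: [556.4, 382.7, 8.1]
ee_rot: [-0.0, 0.892, -0.452, 0.0]
contact_force: [0.2, -0.5, -0.7]
width: 85.7
grip_force: 0.0
yaw -53.800433392866445 units [0.02 0.02 0.1 ]
```

Close, lift, and turn the yaw back.

```bash

python3 -m creep '[0,0,0.1,0,0,0,1, 0,0,0,0,0,0,0.4, 0,0,0,0,0,0,0, 0,0,0,0,0,0,0,0,0,0,0,0,0,0, 0,0,0,0,0,0,0, 0,0,0,0,0,0,0, 0,0,0,0,0,0,0]' |tail -6
python3 -m creep '[0,0,-0.3,0,0,0,0, 0,0,-0.8,0,0,0,0, 0,0,-1,0,0,0,0, 0,0,-1,0,0,0,0, 0,0,-1,0,0,0,0, 0,0,-1,0,0,0,0, 0,0,-1,0,0,0,0, 0,0,-0.7,0,0,0,0]' |tail -6
python3 -m creep '[0,0,0,0,0,1,0, 0,0,0,0,0,1,0, 0,0,0,0,0,1,0, 0,0,0,0,0,1,0, 0,0,0,0,0,1,0, 0,0,0,0,0,1,0, 0,0,0,0,0,1,0, 0,0,0,0,0,0.13,0, 0,0,0,0,0,0,0]' |tail -6
python3 - <<'E'
from h import *
s=env.sense(); go(s,[625.7,-12.4,s["position"][2]])
p,d=optics.snapshot("wrist");cv2.imwrite("pics/w_hold.png",p)
E
```

```text
time_s: 13.68
position: [556.4, 382.8, 5.2]
ee_rot: [-0.0, 0.892, -0.452, 0.0]
contact_force: [0.3, 0.8, 2.4]
width: 40.7
grip_force: 62.2
time_s: 14.35
position: [556.5, 382.6, 212.6]
ee_rot: [-0.002, 0.892, -0.452, 0.001]
contact_force: [0.5, -0.1, 0.7]
width: 40.6
grip_force: 61.9
time_s: 15.1
position: [555.9, 382.2, 208.8]
ee_rot: [-0.0, -0.666, 0.746, 0.0]
contact_force: [0.3, -0.2, -0.8]
width: 40.5
grip_force: 61.9
yaw -96.48892517114002 units [12.81 -3.8   0.  ]
```

View pics/w_hold.png

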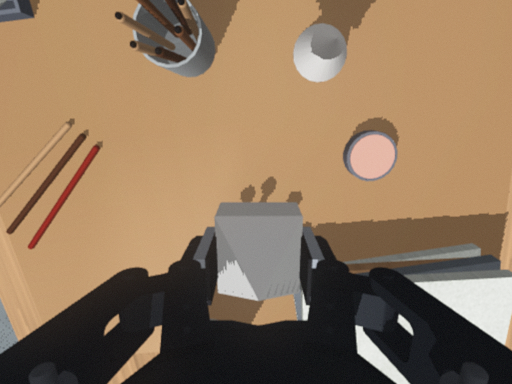

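The pyramid is held squarely at (258,250). Carrying it over the cylinder.

```bash

python3 -m creep '[0.91,-0.27,0,0,0,0,0, 0.91,-0.27,0,0,0,0,0, 0.91,-0.27,0,0,0,0,0, 0.91,-0.27,0,0,0,0,0, 0.91,-0.27,0,0,0,0,0, 0.91,-0.27,0,0,0,0,0, 0.91,-0.27,0,0,0,0,0]' >/dev/null
python3 -m creep '[0.91,-0.27,0,0,0,0,0, 0.91,-0.27,0,0,0,0,0, 0.91,-0.27,0,0,0,0,0, 0.91,-0.27,0,0,0,0,0, 0.91,-0.27,0,0,0,0,0, 0.91,-0.27,0,0,0,0,0, 0.91,-0.27,0,0,0,0,0]' >/dev/null
python3 -m creep '[0.06,0,0,0,0,0,0, 0,0,1,0,0,0,0, 0,0,1,0,0,0,0, 0,0,1,0,0,0,0, 0,0,0.5,0,0,0,0, 0,0,0.4,0,0,0,0, 0,0,0,0,0,0,0, 0,0,0,0,0,0,0, 0,0,0,0,0,0,0,0,0,0,0,0,0,0]' 
python3 - <<'E'
from h import *
s=env.sense(); go(s,[626.2,-12.4,76])
E
```

```text
time_s: 17.15
position: [625.6, -11.7, 93.3]
ee_rot: [0.001, -0.666, 0.746, -0.001]
contact_force: [0.3, -0.2, -0.3]
width: 40.5
grip_force: 61.9
yaw -96.54788220990994 units [ 0.02 -0.02  0.58]
```

```bash

python3 -m creep '[0.02,0,0.3,0,0,0,0, 0,0,0.2,0,0,0,0, 0,0,0,0,0,0,0, 0,0,0,0,0,0,0, 0,0,0,0,0,0,0, 0,0,0,0,0,0,0]' 
python3 - <<'E'
from h import *
s=env.sense(); go(s,[626.2,-12.4,75.5])
E
```

```text
time_s: 17.65
position: [624.7, -12.6, 76.9]
ee_rot: [0.0, -0.665, 0.747, -0.0]
contact_force: [-0.6, 0.2, -0.2]
width: 40.6
grip_force: 61.9
yaw -96.58499363104177 units [-0.01 -0.05  0.05]
```

```bash

python3 -m creep '[0,-0.03,0.05,0,0,0,0, 0,0,0,0,0,0,0, 0,0,0,0,0,0,0.2, 0,0,0,0,0,0,1, 0,0,0,0,0,0,1, 0,0,0,0,0,0,1, 0,0,-0.4,0,0,0,1, 0,0,-1,0,0,0,1, 0,0,-1,0,0,0,1, 0,0,-1,0,0,0,1]' 
python3 -m creep '[0.3,0.1,-0.3,0,0,0,1, 0.9,0.07,0,0,0,0,1, 0.9,0.07,0,0,0,0,1, 0.9,0.07,0,0,0,0,1, 0.9,0.07,0,0,0,0,1, 0.9,0.07,0,0,0,0,1, 0.9,0.07,0,0,0,0,1, 0.9,0.07,0,0,0,0,1]' >/dev/null
python3 -m creep '[0.9,0.07,0,0,0,0,1, 0.9,0.07,0,0,0,0,1, 0.9,0.07,0,0,0,0,1, 0.9,0.07,0,0,0,0,1, 0.9,0.07,0,0,0,0,1, 0.9,0.07,0,0,0,0,1, 0.9,0,0,0,0,0,1, 0,0,0,0,0,0,1, 0,0,0,0,0,0,1, 0,0,0,0,0,0,1]' 
python3 - <<'E'
from h import *
p,d=optics.snapshot("top");X=cloud(cal("top"),d);r=np.hypot(X[...,0]-626,X[...,1]+12)
q=X[(r<40)&(X[...,2]>75)];print("pyr rect",cv2.minAreaRect(q[:,:2].astype(np.float32)),"apex",q[q[:,2]>118].mean(0),q[:,2].max())
q=X[(r<40)&(abs(X[...,2]-70)<3)];print("cyl edge",cv2.minEnclosingCircle(q[:,:2].astype(np.float32)))
s,W,p,_,_=look("w_hex",70); c=W.mean(0); h=cv2.convexHull(W); print(cv2.minAreaRect(W),cv2.minEnclosingCircle(W))
a=cv2.approxPolyDP(h,5,True)[:,0]; e=np.roll(a,-1,0)-a; print(len(a),"edge angles",np.degrees(np.arctan2(e[:,1],e[:,0]))%60,np.hypot(*e.T)); M=cv2.moments(h); c=[M['m10']/M['m00'],M['m01']/M['m00']];print(c); go(s,[*c,25])
cv2.imwrite("pics/top2.png",cv2.resize(optics.snapshot("top")[0][130:230,190:350],None,fx=4,fy=4))
E
```

```text
time_s: 18.48
position: [625.2, -12.8, 178.3]
ee_rot: [-0.0, -0.665, 0.747, 0.0]
contact_force: [0.4, 0.3, 0.4]
width: 85.5
grip_force: 0.0
time_s: 19.98
position: [550.6, -393.4, 185.8]
ee_rot: [-0.0, -0.665, 0.747, 0.0]
contact_force: [-0.3, -0.7, -0.2]
width: 85.4
grip_force: 0.0
pyr rect ((623.734130859375, -13.341411590576172), (41.7175407409668, 43.140785217285156), 83.61026000976562) apex [623.77589182 -13.52881676 122.49430953] 126.95204865955043
cyl edge ((624.8145751953125, -12.608262062072754), 24.410507202148438)
tcp [ 550.9 -392.9  186.1] med z 70.00306657237888 pix [254.98773006 180.44171779]
((553.9196166992188, -397.1334533691406), (52.364051818847656, 45.96346664428711), 84.6245346069336) ((553.8021240234375, -397.1191711425781), 26.335124969482422)
6 edge angles [27.745445 25.9236   29.318314 28.69072  26.58081  28.547398] [24.7831   27.217722 27.164558 24.43879  27.072483 26.429638]
[553.7531792241691, -397.1320018765899]
yaw -96.56271407594434 units [ 0.13 -0.11  5.37]
```

View pics/w_hex.png

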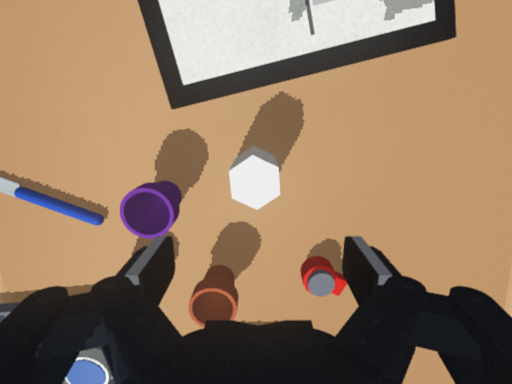

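View pics/top2.png

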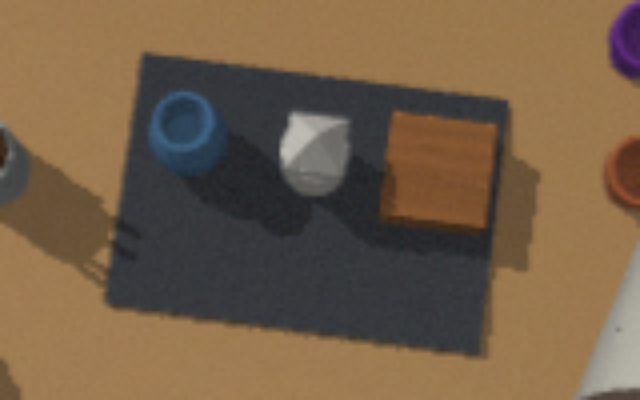

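The prism sits at (255,180) and is free between the fingers; the purple pot at (150,212) is clear of them. On the board the pyramid is centred on the cylinder, at (315,150) in the crop. Gripping the prism.

```bash

python3 -m creep '[0.13,-0.11,0.6,0,0,-0.6,1, 0,0,1,0,0,0,1, 0,0,1,0,0,0,1, 0,0,1,0,0,0,1, 0,0,0.8,0,0,0,1, 0,0,0.5,0,0,0,1, 0,0,0.3,0,0,0,1, 0,0,0.1,0,0,0,1, 0,0,0,0,0,0,1, 0,0,0,0,0,0,1]'
python3 -m creep '[0,0,0,0,0,0,1, 0,0,0,0,0,0,0, 0,0,0,0,0,0,0, 0,0,0,0,0,0,0, 0,0,0,0,0,0,0, 0,0,0,0,0,0,0, 0,0,0,0,0,0,0, 0,0,0,0,0,0,0]' 
python3 -m creep '[0,0,-0.5,0,0,0,0, 0,0,-1,0,0,0,0, 0,0,-1,0,0,0,0, 0,0,-1,0,0,0,0, 0,0,-1,0,0,0,0, 0,0,-0.7,0,0,0,0, 0,0,0,0,0,0,0, 0,0,0,0,0,0,0]' 
python3 -c "
from h import *
s=env.sense(); go(s,[615.6,-106.3,s['position'][2]])"
```

```text
time_s: 20.97
position: [554.9, -398.0, 28.7]
ee_rot: [0.0, -0.689, 0.725, -0.001]
contact_force: [0.6, 0.1, 1.2]
width: 85.5
grip_force: 0.0
time_s: 21.63
position: [554.3, -398.2, 28.1]
ee_rot: [0.0, -0.689, 0.725, -0.001]
contact_force: [-0.5, 0.2, 4.1]
width: 45.5
grip_force: 62.2
time_s: 22.3
position: [553.7, -397.6, 183.3]
ee_rot: [0.001, -0.688, 0.726, -0.0]
contact_force: [-0.3, -0.1, -3.3]
width: 45.5
grip_force: 61.8
yaw -93.0210850297814 units [-9.8  -1.55  0.01]
```

```bash

python3 -m creep '[-0.88,-0.14,0,0,0,0,0, -0.88,-0.14,0,0,0,0,0, -0.88,-0.14,0,0,0,0,0, -0.88,-0.14,0,0,0,0,0, -0.88,-0.14,0,0,0,0,0, -0.88,-0.14,0,0,0,0,0]' >/dev/null
python3 -m creep '[-0.88,-0.14,0,0,0,0,0, -0.88,-0.14,0,0,0,0,0, -0.88,-0.14,0,0,0,0,0, -0.88,-0.14,0,0,0,0,0, -0.96,-0.14,0,0,0,0,0, 0,0,0.8,0,0,0,0, 0,0,1,0,0,0,0, 0,0,0.8,0,0,0,0, 0,0,0,0,0,0,0, 0,0,0,0,0,0,0]' 
python3 -m creep '[0,0,0,0,0,0,0, 0,0,0,0,0,0,0, 0,0,0,0,0,0,0]' 
python3 -c "
from h import *
s=env.sense(); go(s,[615.6,-107.2,78.5])"
```

```text
time_s: 23.63
position: [613.0, -108.1, 102.0]
ee_rot: [-0.003, -0.688, 0.725, 0.002]
contact_force: [1.4, 0.5, -2.2]
width: 45.5
grip_force: 61.9
time_s: 23.88
position: [616.2, -108.1, 107.0]
ee_rot: [0.001, -0.688, 0.725, -0.001]
contact_force: [0.3, 0.2, -2.4]
width: 45.7
grip_force: 61.9
yaw -92.99883843953036 units [-0.03  0.02  0.95]
```

```bash

python3 -m creep '[-0.03,0,0.5,0,0,0,0, 0,0,0.3,0,0,0,0, 0,0,0,0,0,0,0, 0,0,0,0,0,0,0, 0,0,0,0,0,0,0, 0,0,0,0,0,0,0]' 
python3 -c "
from h import *
s=env.sense(); go(s,[615.6,-107.2,78.3])"
```

```text
time_s: 24.38
position: [615.8, -107.1, 82.1]
ee_rot: [0.0, -0.688, 0.725, -0.001]
contact_force: [-0.4, -0.4, -2.5]
width: 45.3
grip_force: 61.9
yaw -92.98089656616229 units [0.   0.01 0.13]
```

```bash

python3 -m creep '[0,0,0.12,0,0,0,0, 0,0,0,0,0,0,0, 0,0,0,0,0,0,0, 0,0,0,0,0,0,0.3, 0,0,0,0,0,0,1, 0,0,0,0,0,0,1, 0,0,0,0,0,0,1, 0,0,-0.4,0,0,0,1, 0,0,-1,0,0,0,1, 0,0,-1,0,0,0,1]' 
python3 -m creep '[0,0,-1,0,0,0,1, 0.5,0,-0.3,0,0,0,1, 0.9,-0.06,0,0,0,0,1, 0.9,-0.06,0,0,0,0,1, 0.9,-0.06,0,0,0,0,1, 0.9,-0.06,0,0,0,0,1, 0.9,-0.06,0,0,0,0,1]' >/dev/null
python3 -m creep '[0,0,0,0,0,-1,1, 0,0,0,0,0,-1,1, 0,0,0,0,0,-1,1, 0,0,0,0,0,-1,1, 0,0,0,0,0,-1,1, 0,0,0,0,0,-1,1, 0,0,0,0,0,-1,1]' >/dev/null
python3 -m creep '[0,0,0,0,0,-1,1, 0,0,0,0,0,-1,1, 0,0,0,0,0,-1,1, 0,0,0,0,0,-1,1, 0,0,0,0,0,-1,1, 0,0,0,0,0,-1,1, 0,0,0,0,0,-1,1, 0,0,0,0,0,-0.4,1, 0,0,0,0,0,0,1, 0,0,0,0,0,0,1]' 
python3 -m creep '[0,0,0,0,0,0,1, 0,0,0,0,0,0,1]' >/dev/null
python3 - <<'E'
from h import *
s,W,*_=look("w_pot",62,4); c,r=cv2.minEnclosingCircle(W); print(c,r); go(s,[*c,35])
E
```

```text
time_s: 25.22
position: [614.2, -107.1, 149.2]
ee_rot: [-0.002, -0.688, 0.725, 0.001]
contact_force: [0.6, -0.3, 0.5]
width: 85.5
grip_force: 0.0
time_s: 27.22
position: [616.2, -257.5, 188.4]
ee_rot: [-0.0, 0.998, -0.058, -0.0]
contact_force: [-0.0, 0.3, 0.5]
width: 85.3
grip_force: 0.0
tcp [ 616.3 -257.4  188.6] med z 61.87221804873542 pix [257.19310345 180.11034483]
(618.55029296875, -256.9745178222656) 27.170150756835938
yaw -6.6366901730337835 units [ 0.07 -0.02  5.12]
```

View pics/w_pot.png

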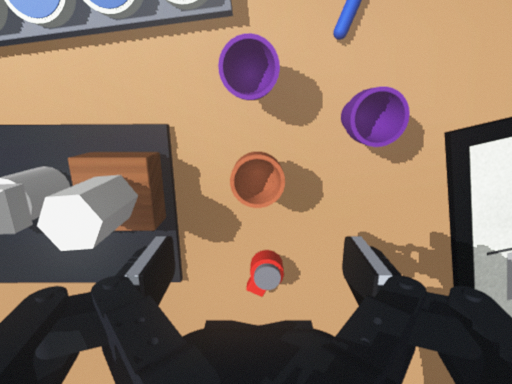

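The terracotta pot is at (257,180), clear between the fingers, with the purple pots at (249,67) and (378,117) well away. Gripping it by the rim.

```bash

python3 -m creep '[0.07,-0.02,0.6,0,0,0,1, 0,0,1,0,0,0,1, 0,0,1,0,0,0,1, 0,0,1,0,0,0,1, 0,0,0.8,0,0,0,1, 0,0,0.5,0,0,0,1, 0,0,0.3,0,0,0,1, 0,0,0.1,0,0,0,1, 0,0,0,0,0,0,1, 0,0,0,0,0,0,1]'
python3 -m creep '[0,0,0,0,0,0,1, 0,0,0,0,0,0,0, 0,0,0,0,0,0,0, 0,0,0,0,0,0,0, 0,0,0,0,0,0,0, 0,0,0,0,0,0,0, 0,0,0,0,0,0,0, 0,0,0,0,0,0,0]' 
python3 -m creep '[0,0,-0.5,0,0,0,0, 0,0,-1,0,0,0,0, 0,0,-1,0,0,0,0, 0,0,-1,0,0,0,0, 0,0,-1,0,0,0,0, 0,0,-1,0,0,0,0, 0,0,-0.5,0,0,0,0, 0,0,0,0,0,0,0, 0,0,0,0,0,0,0]' 
python3 - <<'E'
from h import *
p,d=optics.snapshot("top");X=cloud(cal("top"),d)
q=X[(np.hypot(X[...,0]-615,X[...,1]+106)<40)&(abs(X[...,2]-120)<5)]
if len(q): print("hex",cv2.minEnclosingCircle(q[:,:2].astype(np.float32)),q.mean(0))
s=env.sense(); go(s,[556,91.7,s['position'][2]])
E
```

```text
time_s: 28.27
position: [619.5, -257.2, 30.9]
ee_rot: [0.0, 0.998, -0.057, 0.001]
contact_force: [1.0, -0.2, -0.5]
width: 85.4
grip_force: 0.0
time_s: 28.93
position: [619.4, -257.1, 30.9]
ee_rot: [0.0, 0.998, -0.057, 0.001]
contact_force: [-0.3, 0.7, 5.7]
width: 52.6
grip_force: 63.1
time_s: 29.68
position: [618.3, -256.7, 209.5]
ee_rot: [-0.0, 0.998, -0.058, 0.0]
contact_force: [-0.7, 0.0, -1.6]
width: 52.5
grip_force: 62.9
yaw -6.621533639354203 units [ -3.38 -11.29   0.02]
```

```bash

python3 -m creep '[-0.28,-0.94,0,0,0,0,0, -0.28,-0.94,0,0,0,0,0, -0.28,-0.94,0,0,0,0,0, -0.28,-0.94,0,0,0,0,0, -0.28,-0.94,0,0,0,0,0, -0.28,-0.94,0,0,0,0,0, -0.28,-0.94,0,0,0,0,0]' >/dev/null
python3 -m creep '[-0.28,-0.94,0,0,0,0,0, -0.28,-0.94,0,0,0,0,0, -0.28,-0.94,0,0,0,0,0, -0.28,-0.94,0,0,0,0,0, -0.28,-0.94,0,0,0,0,0, 0,0,0,0,0,0,0, 0,0,0,0,0,0,0,0,0,0,0,0,0,0, 0,0,0,0,0,0,0]' 
python3 -m creep '[0,0,0.8,0,0,0,0, 0,0,1,0,0,0,0, 0,0,1,0,0,0,0, 0,0,1,0,0,0,0, 0,0,0.8,0,0,0,0, 0,0,0.3,0,0,0,0, 0,0,0,0,0,0,0, 0,0,0,0,0,0,0, 0,0,0,0,0,0,0, 0,0,0,0,0,0,0]' 
python3 - <<'E'
from h import *
s=env.sense(); go(s,[556.8,91.6,41.2])
p,d=optics.snapshot("wrist");X=cloud(cal("wrist",s),d)
q=X[(np.hypot(X[...,0]-637,X[...,1]-82)<40)&(abs(X[...,2]-100)<4)]
if len(q): print("vase",cv2.minEnclosingCircle(q[:,:2].astype(np.float32)),len(q))
E
```

```text
time_s: 31.07
position: [556.9, 89.9, 208.6]
ee_rot: [0.001, 0.998, -0.058, -0.001]
contact_force: [-0.5, -0.1, -1.0]
width: 52.5
grip_force: 63.1
time_s: 31.9
position: [558.6, 91.1, 64.6]
ee_rot: [-0.001, 0.998, -0.058, 0.002]
contact_force: [0.4, -0.1, -0.1]
width: 52.2
grip_force: 63.1
yaw -6.5937368311563285 units [-0.06 -0.01  0.78]
vase ((639.1187744140625, 83.38026428222656), 22.15753173828125) 6063
```

```bash

python3 -m creep '[-0.03,-0.02,0.4,0,0,0,0, 0,0,0.25,0,0,0,0, 0,0,0,0,0,0,0, 0,0,0,0,0,0,0, 0,0,0,0,0,0,0, 0,0,0,0,0,0,0]' 
python3 -c "
from h import *
s=env.sense(); go(s,[557.5,92.1,41])"
```

```text
time_s: 32.45
position: [556.9, 91.7, 43.7]
ee_rot: [-0.0, 0.998, -0.057, 0.0]
contact_force: [0.0, 0.1, -0.4]
width: 52.6
grip_force: 63.1
yaw -6.578309672378802 units [ 0.02 -0.02  0.09]
```

```bash

python3 -m creep '[0.02,0,0.08,0,0,0,0, 0,0,0,0,0,0,0, 0,0,0,0,0,0,0, 0,0,0,0,0,0,0.3, 0,0,0,0,0,0,1, 0,0,0,0,0,0,1, 0,0,0,0,0,0,1, 0,0,-0.4,0,0,0,1, 0,0,-1,0,0,0,1, 0,0,-1,0,0,0,1]' 
python3 -m creep '[0,0,-1,0,0,0,1, 0,0,-1,0,0,0,1, 0,0,-1,0,0,0,1, -0.9,0,0,0,0,0,1, -0.9,0,0,0,0,0,1, -0.9,0,0,0,0,0,1, -0.9,0,0,0,0,0,1, 0,0,0,0,0,0,1, 0,0,0,0,0,0,1]' 
python3 - <<'E'
from h import *
p,d=optics.snapshot("top");X=cloud(cal("top"),d)
cv2.imwrite("pics/top3.png",cv2.resize(p[120:260,110:350],None,fx=3,fy=3))
for n,c,h in [("hex",(615,-106),120),("pot",(556,92),72),("vase",(638,83),100),("cyl",(626,-12),70),("pan",(420,381),19)]:
    q=X[(np.hypot(X[...,0]-c[0],X[...,1]-c[1])<38)&(abs(X[...,2]-h)<5)]
    print(n,len(q),*( [cv2.minEnclosingCircle(q[:,:2].astype(np.float32)),q.mean(0)] if len(q) else []))
E
```

```text
time_s: 33.28
position: [556.1, 91.0, 112.4]
ee_rot: [0.001, 0.998, -0.058, -0.002]
contact_force: [1.2, 0.4, 0.3]
width: 85.6
grip_force: 0.0
time_s: 34.03
position: [449.1, 103.9, 203.5]
ee_rot: [-0.0, 0.998, -0.057, 0.001]
contact_force: [-0.4, -0.2, 0.3]
width: 85.4
grip_force: 0.0
hex 231 ((614.8416748046875, -106.21659088134766), 26.097644805908203) [ 614.38319472 -105.64492174  120.39968563]
pot 84 ((554.494384765625, 91.02323913574219), 27.177959442138672) [556.47540351  91.67635629  72.14362794]
vase 81 ((637.3185424804688, 83.021728515625), 21.849973678588867) [638.95087238  83.65777816  99.17956789]
cyl 25 ((621.4413452148438, -12.533233642578125), 25.495437622070312) [615.79231511  -9.78349892  70.63213569]
pan 31 ((436.93634033203125, 393.95745849609375), 17.81972885131836) [438.17620721 394.49090455  19.43021104]
```

View pics/top3.png

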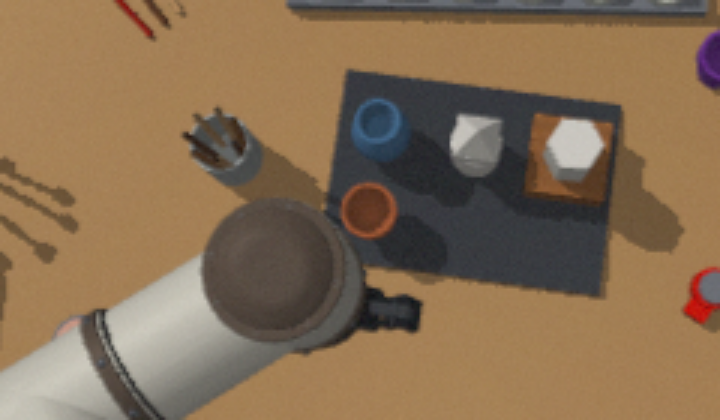

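The final view shows the pot at (368,210) in front of the vase, the pyramid on the cylinder at (477,140), and the prism centred on the riser at (573,150). The pan is only hidden by the arm. The pot is 82.8 mm in front of the vase centre and 1.6 mm off to the side. Handing in.

```bash
python3 -c "
from station import hand_in
print(hand_in())"
```

```text
the job is handed in; nothing more can be done
None
```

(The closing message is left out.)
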